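# Open a leaf drill jig and eject the drilled flange

### The arm

A 7-joint arm with a two-finger parallel gripper is mounted at the origin on a cart in front of the work surface, level with it; the furniture and walls round the work are solid. World frame = base frame: x ahead of the robot, y to its left, z up, the work surface at z = 0. Lengths are in m, angles in rad, forces in N, time in s.
With the tool pointing down it reaches from about 0.425 to 0.875 m from the base axis. Payload 8.4 kg.
Tool frame: the origin (TCP) lies midway between the tips of the shut fingers; the grasp point (between the pads) lies 19 mm behind it; y points along the fingers, z is the direction in which the jaws open and shut, and the axes are right-handed (so a half turn about y gives the same grasp; the last joint's range is limited). The gripper opens to 85 mm and grips with 20 to 120 N. Pads are 22 mm wide; open, the fingers measure 114 mm over their backs; the gripper's body (76 mm by 85 mm) begins 54 mm behind the grasp point. The pads swing forward as they close: fully open they stand 13 mm farther back than shut.
Start: joints at [1.203, 0.333, 0.04, 1.465, -0.013, 1.343, -0.059], TCP at [0.173, -0.627, 0.193] pointing down, gripper open.
Joint ranges: [-2.58, 2.58], [-0.38, 2.09], [-1.3, 1.39], [0.25, 2.4], [-1.5, 4.64], [0.08, 2.09], [-2.65, 2.65]. Speed limits (rad/s): [2.22, 2.22, 2.79, 2.79, 3.14, 3.14, 3.14].

### API

Orientations are given as a rotation vector (axis times angle).
In Python, from cell import env, optics gives the robot as it stands. The module is installed in compiled form; this text tells all that it offers.
- The arm moves only by the tool servo_tool, never from a script. Its argument "steps" is a list of rows, each a list of 3 entries, a list of its own where there are three numbers: the closure, from 0 (fully open) to 1 (shut), then the shift along the tool's x, y, z in mm, then the turn about the tool's y in degrees. In form: [[grip, [x, y, z], spin], ...]. A call has 1 to 10 rows; each row shifts and turns the commanded pose from where the row before left it, along the tool's axes as they then stand; what a row does not reach is not made up. A row lasts 1/12 s, in which the tool goes at most 41.7 mm and 7.16 degrees, less where a joint would pass 70% of its speed; a pose out of reach is approached as far as the arm can. A call with a gripper value outside its range is refused whole. The fingers move at their own pace and stop on an object; the grip force is fixed at half the most. Time passes only in rows, so rows that do not move let the fingers close. It gives the time, the measured TCP pose, the force and the opening at its end, in the units of the state.
- env.read_state(): the state, without advancing time (a new reading comes with each control period).
- optics.grab_frame(name): name is "side" or "top"; returns the picture (400x640x3 uint8, blue, green, red); there is no depth.
- optics.camera_model(name): a dict with "fx", "fy", "cx", "cy" (pixels), "position" and "orientation" of the camera in the world. Camera axes: x right, y down, z forward; pixel columns grow to the right and rows downward; lengths in m; the calibration is good to about 2 mm. A picture is of the moment at which its call begins. camera_model takes no time and is no camera call.
- env.close_job(): hands the job in, once; it reports no verdict.
Trained networks look in the newest picture that a camera, given by its name, has taken for a name from the list of things; names that differ only in an ending like _2 or _b are one class to them, and where a whole thing is asked for, a point or a joint stands for the part that bears it (a point fixed in the world has none). Each returns a list of dicts, best first, with "score" (0 to 1); they miss things now and then, are a little off and sometimes report something else, mostly with a low value. They report only what shows in the picture. A call takes as long as a camera call.
- optics.outline_of(name, camera): "mask" (400x640 bool, what is visible of it) and "rect" ([centre column, centre row, width, height] in pixels, round what is visible of it).
The state is a dict: "time_s": time; "joint_positions": joint angles; "qd": joint speeds; "tau": joint torques, N m; "tool_pos": TCP position; "eef_rot": TCP orientation; "ft_force": force on the tool from outside, world axes, zero at the start; "moment": the same for the moment, N m; "gripper_width": finger opening in m.
Only numpy, scipy, OpenCV 4.12 (cv2) and the standard library are available. Lean on these libraries where they do the work, as an engineer would, in place of code of your own. Each camera call takes 0.05 s, during which the arm holds its last target. There are 200 camera calls.

### The job

The flange in the leaf drill jig is drilled: open the jig and raise the flange, using the fingers only to push. First push the latch hook outward until it is well clear of the end of the hinged leaf. Then push the leaf's ball handle up and over past upright, so that the leaf leans back on its stop and stays open by itself, and last push the ejector lever on the jig's side all the way over, so that the flange stands raised in its nest. Do not touch the flange itself, and leave the loose things round the jig where they are.

Things in the scene. Friction and masses are not known exactly. Their poses are not given: they have to be found in the camera images.
- drill_jig: leaf drill jig, a fixture bolted to the bench, upright, its place and turn differ. Origin on the bench under the nest's centre; own x runs from latch end to hinge end, y to the left of that, z up. 'Jig' coordinates in the other entries are mm in this frame. Base plate x -90..105, y -58..58, 12 high; nest block x -56..56, y -52..52, top z 36.
- nest (a point): centre of the floor of the jig's round nest (jig 0, 0, 22), in which the flange lies; the nest is 88 mm across and 14 mm deep. The shut leaf, 12 mm thick, covers it: jig x -70..66, y -50..50, underside z 56, top z 68 (bush collars to z 72), its hinge at the +x end.
- leaf (a joint): angle of the leaf about its hinge, rad: 0 shut and level, 1.57 upright, 2.0 resting on its stop beyond upright. About 0.4 kg, moves freely: left alone it falls shut from below about 1.50 and falls open onto the stop from above about 1.55. While latched it can lift only about 0.01 rad.
- leaf_hinge (a point): middle of the leaf's hinge axis (jig 66, 0, 60), which runs along the jig's y; the leaf turns from the latch end up and over toward the jig's +x. Beside it hinge cheeks, jig x 57..79, y +-(42..52), to z 68; behind it the upright stop plate on which the open leaf leans, jig x 93..105, y -35..35, to z 104.
- leaf_ball (a point): centre of the black ball, 24 mm across, on the handle rod (10 mm thick, 72 mm long) that rises outward at 45 degrees from the leaf's free end. Leaf shut: jig -112, 30, 118, that is 178 mm from the hinge axis toward the latch end and 58 mm above it; it turns with the leaf in the plane y = 30. Pushing it toward the jig's +x (4 to 8 N) turns the leaf open.
- latch (a joint): angle of the latch hook, rad: 0 upright, its nose 1 mm over the leaf's end, holding it shut; grows as its top swings outward, away from the leaf (toward the jig's -x); stop at 0.9. Beyond 0.3 it is clear of the leaf. Stiff pivot (about 1 N at the thumb bar): it stays where it is pushed. Pivot at jig -66, -30, 14, axis along y.
- latch_pad (a point): middle of the latch's thumb bar, a cross bar 26 mm long (along the jig's y), 12 mm thick, on top of the hook; when latched at jig -88, -30, 119. Below it the hook's nose reaches in over the leaf (jig x -83..-61), top at z 78; the space over the leaf behind the thumb bar is free above that.
- ejector_lever (a joint): angle of the ejector lever, rad: 0 leaning toward the latch end (ejector down), 1.2 leaning toward the hinge end (fully over, at its stop; ejector up). Stiff: it stays where it is pushed; 2 to 5 N at the tip. It lifts the ejector plate under the flange by 12.5 mm per rad; with the leaf shut the drill bushes stop it.
- lever_tip (a point): end of the ejector lever's middle line (its black grip is 14 mm thick, the last 30 mm). The lever is 75 mm long and turns in the plane y = -69 of the jig about a pivot at jig x 0, z 22; the tip goes from x -42, z 84 (at 0 rad) over the top to x 42, z 84 (at 1.2 rad).
- flange: the drilled steel flange in the jig's nest: disc 85 mm across and 12 mm thick with a boss, 30 mm high in all, about 0.6 kg, loose. Origin at the centre of its underside, z up. It lies on the nest floor, 22 mm above the bench, under the leaf; with the ejector up its underside is about 36 mm above the bench.
- flange_blank: a second flange, drilled earlier: same shape and size as the one in the jig (85 mm across, 30 mm high), lying flat on the bench right of the jig. Origin at its underside. Not part of the job.
- calipers: outside calipers, 126 x 84 x 11 mm, lying flat right of the jig. Origin at its underside. Not part of the job.
- spanner_1: double open-ended spanner, 204 mm long, 8 mm thick, lying flat behind and right of the jig. Origin at its underside. Not part of the job.
- pliers: flat pliers, 180 mm long, 11 mm thick, lying flat right of the jig, on the robot's side. Origin at its underside. Not part of the job.
- bolt_1: hex bolt standing on its head, 93 mm high, far left of the jig. Origin at its underside. Not part of the job.
- nut_1: hex nut, 30 mm across, 20 mm high, beside the standing bolt. Origin at its underside. Not part of the job.

How it is judged:
By the outcome, as a careful person would: the job done as asked, in the order asked, and still so for the second after the job is handed in, with the robot touching nothing.
It also fails if it takes over 67 s, if anything falls off the work surface, if the arm or the gripper's body presses on something with over 40 N, if the wrist force passes 120 N, or if a joint passes its speed limit or range.

## Working session

There is one attempt and no reset: what is moved stays moved. The work goes in short steps, Python scripts to look and compute and a tool call to move; the robot and the scene stay as the last step left them, time stands still between calls to the robot, and variables do not carry over. Pictures are saved under pics/ and viewed, about 8 in all and at most 12, crops included, and the job is handed in when it is done.

Besides the shell and the picture viewer there is one more tool, called by a JSON object that holds its "name" and its "arguments". servo_tool: Moves the arm, as the interface text tells. Its arguments: {"type":"object","properties":{"steps":{"type":"array"}},"required":["steps"]}

```bash
mkdir -p pics; python3 - <<'E'
from cell import env, optics
import cv2
s=env.read_state()
for k,v in s.items(): print(k,v)
for n in("side","top"):
    im=optics.grab_frame(n); cv2.imwrite(f"pics/a_{n}.png",im)
    print(n,optics.camera_model(n))
    for t in("leaf_ball","latch_pad","lever_tip","drill_jig"):
        r=optics.outline_of(t,n); print(t,[(round(q["score"],2),[round(float(x),1) for x in q["rect"]]) for q in r[:2]])
E
```

```text
time_s 0.0
joint_positions [ 1.20280133  0.33390269  0.03989116  1.4663077  -0.01337379  1.3433002
 -0.05847797]
qd [ 0.00345853 -0.00072812  0.00059037  0.00121219 -0.00055202 -0.00241044
 -0.00068986]
tau [-6.75709198e-04 -6.58574438e+01  1.36514727e+00 -4.05576396e+01
  1.67440547e-02  1.24999663e-02  3.37189681e-05]
tool_pos [ 0.17242469 -0.62615785  0.19220905]
eef_rot [-0.28133543  2.07962047 -2.07624004]
ft_force [-0.42726928 -0.22803396  0.11365507]
moment [-0.03593459  0.00436264 -0.01923454]
gripper_width 0.0853374910128356
side {'fx': 505.8285037185313, 'fy': 505.8285037185313, 'cx': 314.66605072780294, 'cy': 194.5120580850227, 'position': array([0.48699629, 0.87445116, 0.73005265]), 'orientation': array([-0.11628072,  2.66907275, -1.57185816])}
leaf_ball [(0.69, [351.4, 200.3, 82.9, 39.0])]
latch_pad [(0.62, [364.6, 188.2, 11.4, 25.3])]
lever_tip []
drill_jig [(0.73, [341.9, 207.1, 92.5, 68.5])]
top {'fx': 502.3407565073344, 'fy': 502.3407565073344, 'cx': 321.0545683780605, 'cy': 190.34112395714652, 'position': array([ 0.27248707, -0.26612607,  1.46074288]), 'orientation': array([-2.14835731,  2.04954776, -0.23164986])}
leaf_ball [(0.92, [329.4, 226.6, 41.9, 73.5])]
latch_pad []
lever_tip [(0.71, [329.0, 223.9, 43.7, 70.9]), (0.39, [352.4, 216.4, 11.2, 18.5])]
drill_jig [(0.62, [326.6, 217.1, 63.5, 81.1])]
```

```bash
python3 - <<'E'
import cv2
a=cv2.imread("pics/a_side.png")[130:270,250:430]
b=cv2.imread("pics/a_top.png")[150:290,240:420]
cv2.imwrite("pics/c_side.png",cv2.resize(a,None,fx=4.4,fy=4.2,interpolation=cv2.INTER_CUBIC))
cv2.imwrite("pics/c_top.png",cv2.resize(b,None,fx=4.4,fy=4.2,interpolation=cv2.INTER_CUBIC))
E
```

```text
(no output)
```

View pics/c_side.png

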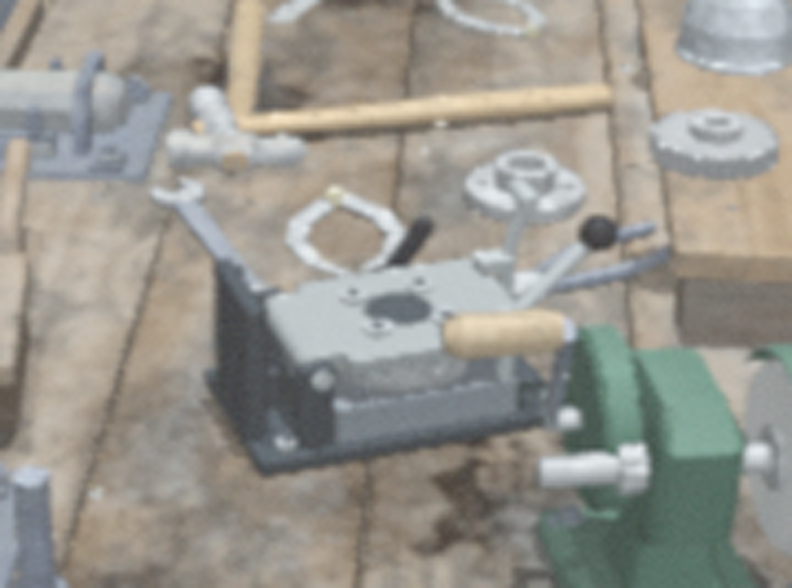

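View pics/c_top.png

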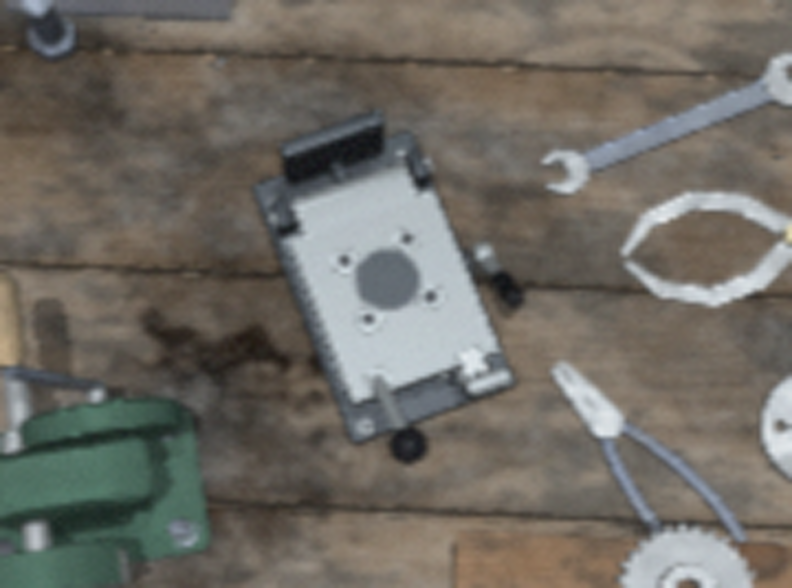

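View pics/a_top.png

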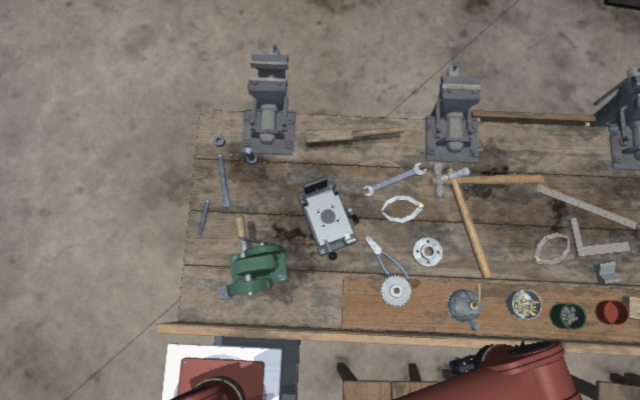

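```bash
cat >h.py <<'E'
import numpy as np
from scipy.spatial.transform import Rotation as R
from scipy.optimize import least_squares
def proj(c,P):
    p=R.from_rotvec(c["orientation"]).inv().apply(np.atleast_2d(P)-c["position"])
    return np.c_[c["fx"]*p[:,0]/p[:,2]+c["cx"],c["fy"]*p[:,1]/p[:,2]+c["cy"]]
def j2w(q,P):
    return R.from_euler("z",q[2]).apply(np.atleast_2d(P)/1000.)+[q[0],q[1],0]
E
python3 - <<'E'
from h import *
from cell import env, optics
T=optics.camera_model("top");S=optics.camera_model("side")
top=[((408,445),(-112,30,118)),((350,440),(-90,58,12)),((255,185),(105,58,12)),((408,132),(105,-58,12)),((515,382),(-90,-58,12)),((512,297),(-42,-69,84)),((365,403),(-70,50,68))]
side=[((598,231),(-112,30,118)),((427,222),(-42,-69,84)),((262,472),(105,58,12))]
ut=np.array([[240+a/4.4,150+b/4.2] for (a,b),_ in top]);us=np.array([[250+a/4.4,130+b/4.2] for (a,b),_ in side])
Pt=[p for _,p in top];Ps=[p for _,p in side]
f=lambda q:np.r_[(proj(T,j2w(q,Pt))-ut).ravel(),(proj(S,j2w(q,Ps))-us).ravel()]
r=least_squares(f,[0.4,-0.3,0.4],loss="soft_l1");print(r.x,np.round(f(r.x).reshape(-1,2),1).tolist())
q=r.x
for n,p in dict(pad=(-88,-30,119),ball=(-112,30,118),tip0=(-42,-69,84),tip1=(42,-69,84),hinge=(66,0,60)).items():
    w=j2w(q,p);print(n,w.round(4),((proj(T,w)-[240,150])*[4.4,4.2]).round(),((proj(S,w)-[250,130])*[4.4,4.2]).round())
s=env.read_state();print(R.from_rotvec(s["eef_rot"]).as_matrix().round(3))
E
```

```text
[ 0.51682646 -0.27318276  0.41308576] [[0.1, 0.2], [0.6, 1.2], [-1.4, 0.1], [0.4, -0.9], [0.5, 0.6], [0.3, 0.1], [-2.8, 0.3], [-0.3, 0.2], [-1.3, 1.1], [-0.2, -2.1]]
pad [[ 0.4483 -0.336   0.119 ]] [[486. 377.]] [[518. 194.]]
ball [[ 0.4022 -0.2907  0.118 ]] [[408. 446.]] [[597. 232.]]
tip0 [[ 0.5061 -0.3532  0.084 ]] [[513. 297.]] [[421. 226.]]
tip1 [[ 0.583  -0.3195  0.084 ]] [[464. 182.]] [[294. 246.]]
hinge [[ 0.5773 -0.2467  0.06  ]] [[350. 193.]] [[293. 337.]]
[[-0.964  0.     0.266]
 [-0.266  0.    -0.964]
 [-0.    -1.    -0.   ]]
```

{"name": "servo_tool", "arguments": {"steps": [[1,[0,-20,0],-4.12],[1,[0,-20,0],-4.12],[1,[-20,-5,-8],0],[1,[-26,0,-10],0],[1,[-26,0,-10],0],[1,[-26,0,-10],0],[1,[-26,0,-10],0],[1,[-26,0,-10],0],[1,[-26,0,-10],0],[1,[-26,0,-10],0]]}}

```text
time_s: 1.33
tool_pos: [0.3272, -0.4731, 0.2383]
eef_rot: [-0.417, 1.994, -1.995]
ft_force: [0.1, -0.2, -0.0]
gripper_width: 0.0002
```

```bash
cat >>h.py <<'E'
Q=np.array([0.51683,-0.27318,0.41309])
def st():
    from cell import env
    s=env.read_state();Z=R.from_euler("z",-Q[2])
    p=Z.apply(np.array(s["tool_pos"])-[Q[0],Q[1],0])*1000
    m=Z.as_matrix()@R.from_rotvec(s["eef_rot"]).as_matrix()
    print("t",round(s["time_s"],2),"jig",p.round(1),"x-axis",m[:,0].round(3),"F",Z.apply(s["ft_force"]).round(1),"w",round(s["gripper_width"],4))
if __name__=="__main__": st()
E
python3 h.py
```

```text
t 1.33 jig [-254.  -107.   238.3] x-axis [-1.     0.001 -0.   ] F [ 0.1 -0.2 -0. ] w 0.0002
```

{"name": "servo_tool", "arguments": {"steps": [[1,[-28,0,-11],0],[1,[-28,0,-11],0],[1,[-28,0,-11],0],[1,[-28,0,-11],0],[1,[-28,0,-11],0],[1,[-28,0,-11],0],[1,[-26,0,-11],0],[1,[0,25,0],0],[1,[0,25,0],0],[1,[0,25,0],0]]}}

```text
time_s: 2.17
tool_pos: [0.4739, -0.3254, 0.1626]
eef_rot: [-0.418, 1.992, -1.994]
ft_force: [-0.1, -0.5, 0.1]
gripper_width: -0.0002
```

```bash
python3 h.py
```

```text
t 2.17 jig [-60.3 -30.6 162.6] x-axis [-1.    -0.001 -0.001] F [-0.3 -0.4  0.1] w -0.0002
```

{"name": "servo_tool", "arguments": {"steps": [[1,[0,20,0],0],[1,[0,20,0],0],[1,[0,20,0],0],[1,[0,7,0],0],[1,[0,0,0],0]]}}

```text
time_s: 2.58
tool_pos: [0.4721, -0.3252, 0.0944]
eef_rot: [-0.42, 1.997, -1.993]
ft_force: [0.5, 0.2, -0.5]
gripper_width: -0.0001
```

```bash
cat >look.py <<'E'
import sys,cv2
from cell import optics
o=[]
for n,(r,c) in dict(side=((90,270),(230,430)),top=((140,290),(230,430))).items():
    o.append(cv2.resize(optics.grab_frame(n)[r[0]:r[1],c[0]:c[1]],(396,360 if n=="side" else 297),interpolation=cv2.INTER_CUBIC))
o[1]=cv2.copyMakeBorder(o[1],0,63,0,0,cv2.BORDER_CONSTANT)
cv2.imwrite(f"pics/{sys.argv[1]}.png",cv2.hconcat(o))
E
python3 h.py; python3 look.py l1
```

```text
t 2.58 jig [-61.8 -29.7  94.4] x-axis [-1.     0.     0.002] F [ 0.5 -0.  -0.5] w -0.0001
```

View pics/l1.png

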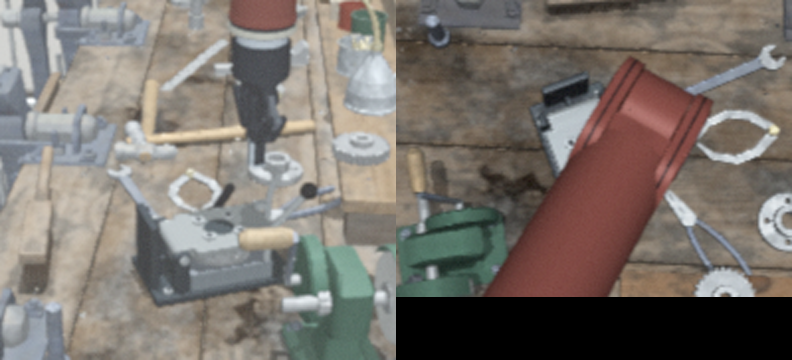

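{"name": "servo_tool", "arguments": {"steps": [[1,[7,0,0],0],[1,[7,0,0],0],[1,[7,1,0],0],[1,[7,2,0],0],[1,[7,2,0],0],[1,[7,2,0],0],[1,[7,3,0],0],[1,[7,3,0],0],[1,[7,3,0],0],[1,[4,1,0],0]]}}

```text
time_s: 3.52
tool_pos: [0.4105, -0.3531, 0.0784]
eef_rot: [-0.418, 1.996, -1.994]
ft_force: [0.2, -0.2, -0.1]
gripper_width: 0.0001
```

```bash
python3 h.py
```

```text
t 3.52 jig [-129.5  -30.5   78.4] x-axis [-1.     0.001  0.001] F [ 0.1 -0.3 -0.1] w 0.0001
```

{"name": "servo_tool", "arguments": {"steps": [[1,[-6,0,0],0],[1,[0,-25,0],0],[1,[0,-30,0],0],[1,[0,-35,0],0],[1,[12,0,-20],0],[1,[12,0,-20],0],[1,[12,0,-20],0],[1,[0,0,0],0]]}}

```text
time_s: 4.18
tool_pos: [0.3585, -0.3078, 0.1695]
eef_rot: [-0.419, 1.994, -1.994]
ft_force: [0.2, -1.4, -0.0]
gripper_width: 0.0005
```

```bash
python3 h.py; python3 look.py l2
```

```text
t 4.18 jig [-158.9   31.9  169.5] x-axis [-1.     0.     0.001] F [-0.3 -1.4 -0. ] w 0.0005
```

View pics/l2.png

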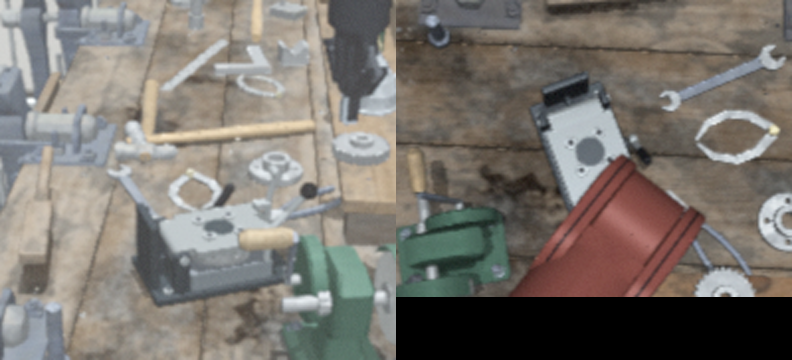

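```bash
python3 - <<'E'
import cv2
from h import *
from cell import optics
im=optics.grab_frame("side");S=optics.camera_model("side")
def f(p):
    return ((proj(S,j2w(Q,p))[0]-[320,140])*8).astype(int)
c=cv2.resize(im[140:210,320:420],(800,560),interpolation=cv2.INTER_CUBIC)
for a in (0,.3,.65,.9):
    p=(-66-22*np.cos(a)-105*np.sin(a),-30,14+105*np.cos(a)-22*np.sin(a));print(a,f(p));cv2.circle(c,tuple(int(v) for v in f(p)),5,(0,0,255),1)
cv2.imwrite("pics/z1.png",c)
for n in("side",):
    r=optics.outline_of("latch",n);print([(q["score"],q["rect"]) for q in r])
E
```

```text
0 [381 289]
0.3 [461 306]
0.65 [534 355]
0.9 [569 406]
[(0.27, [328.1, 185.6, 24.7, 21.9]), (0.16, [342.7, 206.6, 93.0, 68.4])]
```

View pics/z1.png

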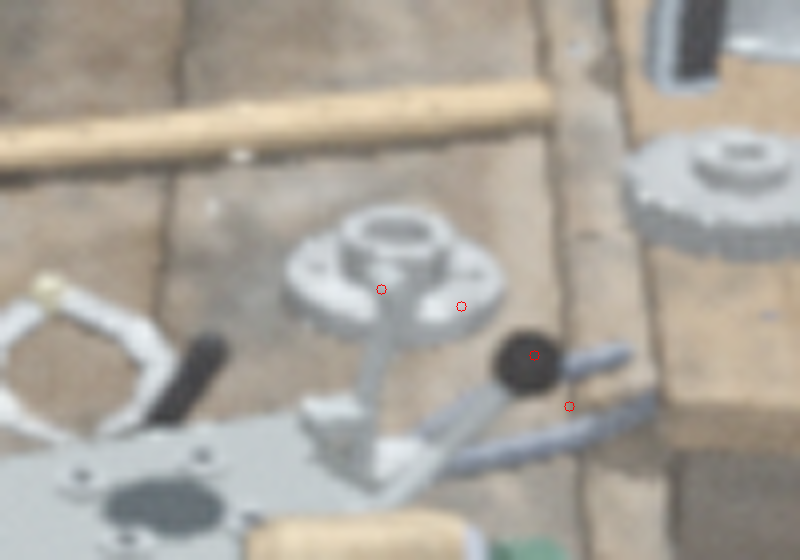

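```bash
python3 - <<'E'
from h import *
import cv2
from cell import optics
S=optics.camera_model("side")
for p in ((-61.8,-29.7,94.4),(-61.8,-29.7,167),(-158.9,31.9,169.5),(-88,-30,119)):
    u=proj(S,j2w(Q,p))[0]; print(p,u.round(1),((u-[230,90])*[1.98,2]).round())
im=cv2.imread("pics/l1.png")
cv2.imwrite("pics/z2.png",cv2.resize(im[60:240,200:380],(720,560),interpolation=cv2.INTER_CUBIC))
E
```

```text
(-61.8, -29.7, 94.4) [358.2 185.9] [254. 192.]
(-61.8, -29.7, 167) [359.4 161.3] [256. 143.]
(-158.9, 31.9, 169.5) [404. 165.] [345. 150.]
(-88, -30, 119) [367.7 176.2] [273. 172.]
```

View pics/z2.png

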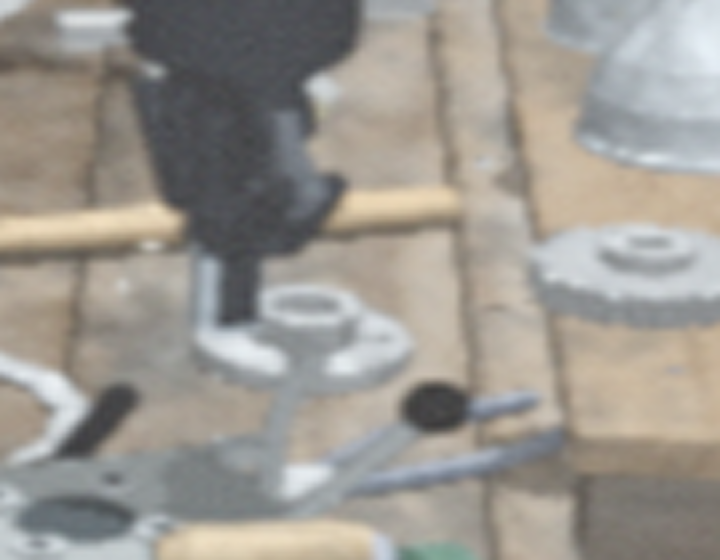

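```bash
python3 - <<'E'
from h import *
import cv2
from cell import optics,env
S=optics.camera_model("side");T=optics.camera_model("top")
s=env.read_state();p=np.array(s["tool_pos"]);print(p)
im=optics.grab_frame("side");tp=optics.grab_frame("top");a=cv2.imread("pics/a_top.png");sa=cv2.imread("pics/a_side.png")
def cr(im,c,p,k):
    u=proj(c,p)[0];print(u.round(1));x,y=[int(round(v)) for v in u];x0=min(max(x-40,0),560);y0=min(max(y-50,0),320)
    z=cv2.resize(im[y0:y0+80,x0:x0+80],(400,300),interpolation=cv2.INTER_CUBIC)
    cv2.circle(z,(int((u[0]-x0)*5),int((u[1]-y0)*3.75)),4,(0,0,255),1);return z
p0=np.array([.1724,-.6262,.1922])
o=[cr(im,S,p,0),cr(tp,T,p,0),cr(sa,S,p0,0),cr(a,T,p0,0)]
cv2.imwrite("pics/z3.png",cv2.vconcat([cv2.hconcat(o[:2]),cv2.hconcat(o[2:])]))
E
```

```text
[ 0.36133163 -0.30993757  0.16936758]
[402.9 164.6]
[340.1 270.7]
[459.1 115.6]
[468.7 355.4]
```

View pics/z3.png

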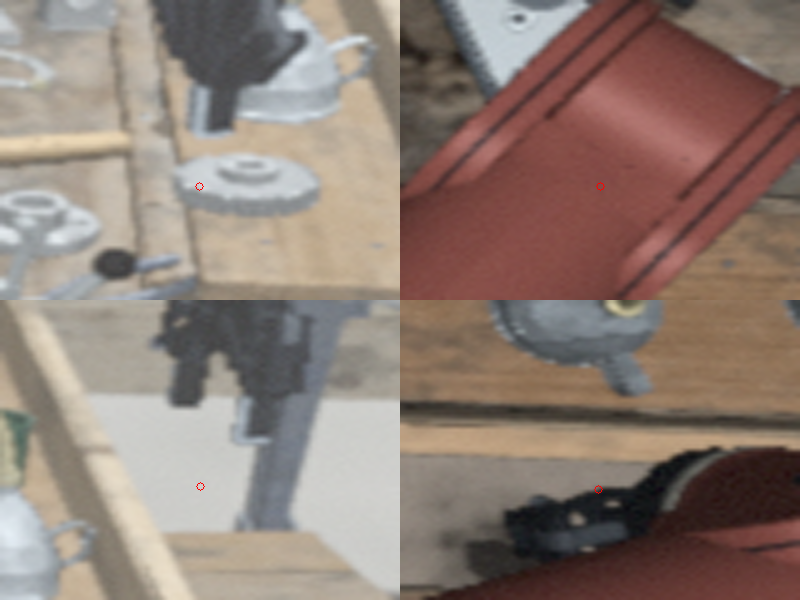

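The side crop shows the real fingertip about 14 px (≈42 mm) above the spot reported for the TCP. It was at (212,135) in the crop against the marked (200,187), so the first sweep passed over the thumb bar. I'll redo it about 42 mm lower.

{"name": "servo_tool", "arguments": {"steps": [[1,[-26,0,16],0],[1,[-26,0,16],0],[1,[-26,0,16],0],[1,[-26,0,17],0],[1,[0,25,0],0],[1,[0,25,0],0],[1,[0,25,0],0],[1,[0,20,0],0],[1,[0,14,0],0],[1,[0,0,0],0]]}}

```text
time_s: 5.32
tool_pos: [0.4801, -0.3264, 0.0562]
eef_rot: [-0.422, 2.0, -1.991]
ft_force: [-0.3, -0.3, -0.2]
gripper_width: -0.0001
```

```bash
python3 h.py; python3 - <<'E'
import cv2
from cell import optics
im=optics.grab_frame("side")
cv2.imwrite("pics/z4.png",cv2.resize(im[120:220,310:430],(720,600),interpolation=cv2.INTER_CUBIC))
E
```

```text
t 5.32 jig [-55.  -34.   56.2] x-axis [-1.     0.     0.003] F [-0.4 -0.2 -0.2] w -0.0001
```

View pics/z4.png

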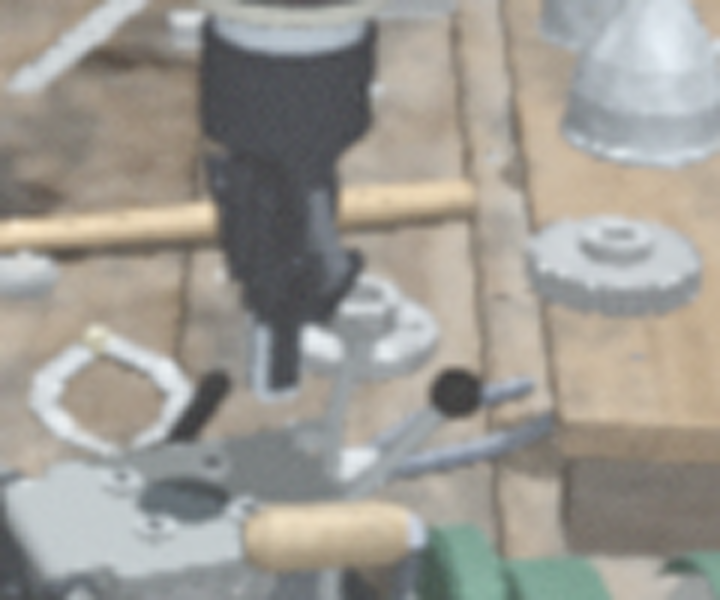

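{"name": "servo_tool", "arguments": {"steps": [[1,[7,0,0],0],[1,[7,0,0],0],[1,[7,1,0],0],[1,[7,2,0],0],[1,[7,2,0],0],[1,[7,2,0],0],[1,[7,2,0],0],[1,[7,3,0],0],[1,[7,3,0],0],[1,[6,2,0],0]]}}

```text
time_s: 6.2
tool_pos: [0.4174, -0.3555, 0.0426]
eef_rot: [-0.417, 1.995, -1.994]
ft_force: [-0.4, 0.0, 0.2]
gripper_width: 0.0004
```

```bash
python3 h.py; python3 - <<'E'
import cv2
from cell import optics
from h import *
im=optics.grab_frame("side");S=optics.camera_model("side")
c=cv2.resize(im[120:220,330:450],(720,600),interpolation=cv2.INTER_CUBIC)
for a in (0,.3,.65,.9):
    u=(proj(S,j2w(Q,(-66-22*np.cos(a)-105*np.sin(a),-30,14+105*np.cos(a)-22*np.sin(a))))[0]-[330,120])*6
    cv2.circle(c,tuple(int(v) for v in u),4,(0,0,255),1)
cv2.imwrite("pics/z5.png",c)
E
```

```text
t 6.2 jig [-124.1  -35.5   42.6] x-axis [-1.     0.001  0.   ] F [-0.4  0.2  0.2] w 0.0004
```

View pics/z5.png

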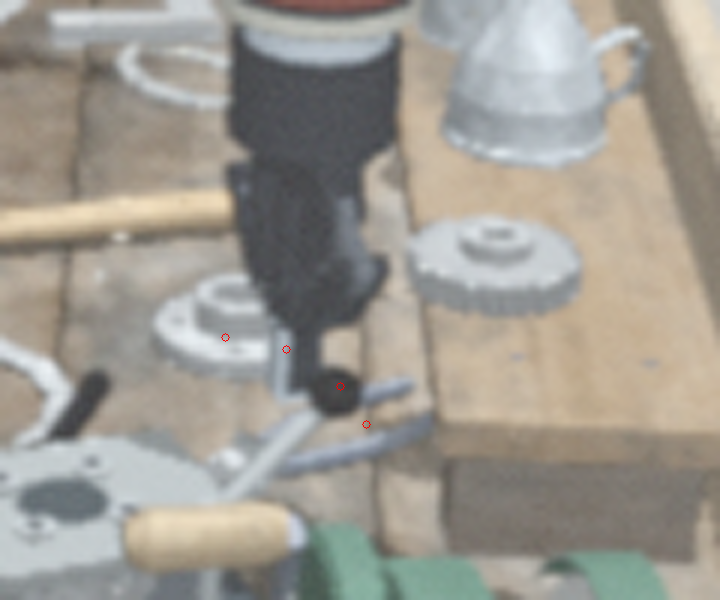

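```bash
python3 - <<'E'
from h import *
from cell import optics
S=optics.camera_model("side")
for rep,u in (((-55,-34,56.2),(355.8,185.3)),((-124.1,-35.5,42.6),(378.7,185.5)),((-158.9,31.9,169.5),(405.3,150.5))):
  for dy in (-8,0,8):
    f=lambda d:proj(S,j2w(Q,np.array(rep)+[d[0],dy+12,d[1]]))[0]-u
    print(rep,dy,least_squares(f,[0,0]).x.round(1))
E
```

```text
(-55, -34, 56.2) -8 [ 0.2 41. ]
(-55, -34, 56.2) 0 [ 3.8 45.7]
(-55, -34, 56.2) 8 [ 7.4 50.3]
(-124.1, -35.5, 42.6) -8 [ 0.7 41.7]
(-124.1, -35.5, 42.6) 0 [ 4.7 46.4]
(-124.1, -35.5, 42.6) 8 [ 8.8 51.1]
(-158.9, 31.9, 169.5) -8 [ 2.7 42.5]
(-158.9, 31.9, 169.5) 0 [ 7.3 46.6]
(-158.9, 31.9, 169.5) 8 [11.9 50.6]
```

{"name": "servo_tool", "arguments": {"steps": [[1,[-6,0,0],0],[1,[0,-25,0],0],[1,[0,-30,0],0],[1,[0,-35,0],0],[1,[8,0,-16],0],[1,[8,0,-16],0],[1,[8,0,-16],0],[1,[8,0,-16],0],[1,[0,0,0],0]]}}

```text
time_s: 7.0
tool_pos: [0.3677, -0.3051, 0.1333]
eef_rot: [-0.419, 1.994, -1.993]
ft_force: [0.4, -0.3, -0.4]
gripper_width: 0.0
```

```bash
python3 h.py
```

```text
t 7.0 jig [-149.4   30.6  133.3] x-axis [-1.    -0.     0.001] F [ 0.3 -0.4 -0.4] w 0.0
```

{"name": "servo_tool", "arguments": {"steps": [[1,[0,20,0],0],[1,[0,20,0],0],[1,[0,20,0],0],[1,[0,8,0],0],[1,[0,0,0],0]]}}

```text
time_s: 7.42
tool_pos: [0.3685, -0.3061, 0.0635]
eef_rot: [-0.42, 1.997, -1.992]
ft_force: [0.0, 0.6, -0.0]
gripper_width: 0.0001
```

```bash
python3 h.py; python3 - <<'E'
import numpy as np
th=np.r_[np.arange(0,1.21,.06),np.arange(1.23,1.66,.03)]
a=th+.315;x=66-187*np.cos(a)-23-3+2;z=60+187*np.sin(a)+np.interp(th,[0,.8,1.3],[-10,-8,-2])-44
print("start rep",x[0],z[0])
for i in range(1,len(th)): print(round(th[i],2),"tool",np.round(-(x[i]-x[i-1]),0),np.round(-(z[i]-z[i-1]),0),"rep",x[i].round(),z[i].round())
E
```

```text
t 7.42 jig [-149.    29.4   63.5] x-axis [-1.    -0.     0.001] F [ 0.3  0.6 -0. ] w 0.0001
start rep -135.79892285692796 63.93568011956174
0.06 tool -4.0 -11.0 rep -132.0 75.0
0.12 tool -4.0 -10.0 rep -128.0 85.0
0.18 tool -5.0 -10.0 rep -123.0 95.0
0.24 tool -6.0 -10.0 rep -117.0 105.0
0.3 tool -6.0 -10.0 rep -111.0 115.0
0.36 tool -7.0 -9.0 rep -104.0 124.0
0.42 tool -7.0 -9.0 rep -97.0 132.0
0.48 tool -8.0 -8.0 rep -89.0 141.0
0.54 tool -8.0 -8.0 rep -81.0 148.0
0.6 tool -9.0 -7.0 rep -72.0 156.0
0.66 tool -9.0 -7.0 rep -63.0 162.0
0.72 tool -9.0 -6.0 rep -53.0 169.0
0.78 tool -10.0 -6.0 rep -44.0 174.0
0.84 tool -10.0 -5.0 rep -34.0 180.0
0.9 tool -10.0 -5.0 rep -23.0 184.0
0.96 tool -11.0 -4.0 rep -13.0 189.0
1.02 tool -11.0 -4.0 rep -2.0 192.0
1.08 tool -11.0 -3.0 rep 9.0 195.0
1.14 tool -11.0 -2.0 rep 20.0 198.0
1.2 tool -11.0 -2.0 rep 32.0 200.0
1.23 tool -6.0 -1.0 rep 37.0 200.0
1.26 tool -6.0 -0.0 rep 43.0 201.0
1.29 tool -6.0 -0.0 rep 48.0 201.0
1.32 tool -6.0 0.0 rep 54.0 201.0
1.35 tool -6.0 0.0 rep 60.0 200.0
1.38 tool -6.0 1.0 rep 65.0 200.0
1.41 tool -6.0 1.0 rep 71.0 199.0
1.44 tool -6.0 1.0 rep 76.0 198.0
1.47 tool -5.0 1.0 rep 82.0 197.0
1.5 tool -5.0 1.0 rep 87.0 195.0
1.53 tool -5.0 1.0 rep 93.0 194.0
1.56 tool -5.0 2.0 rep 98.0 192.0
1.59 tool -5.0 2.0 rep 103.0 191.0
1.62 tool -5.0 2.0 rep 109.0 189.0
1.65 tool -5.0 2.0 rep 114.0 187.0
```

{"name": "servo_tool", "arguments": {"steps": [[1,[-5,0,0],0],[1,[-4,0,0],0],[1,[-3,0,0],0],[1,[-2,-2,0],0],[1,[-3,-5,0],0],[1,[-3,-6,0],0]]}}

```text
time_s: 7.92
tool_pos: [0.3863, -0.2996, 0.0785]
eef_rot: [-0.419, 1.995, -1.995]
ft_force: [-7.1, -2.7, 0.3]
gripper_width: -0.0003
```

```bash
python3 h.py; python3 - <<'E'
from cell import optics
optics.grab_frame("side")
r=optics.outline_of("leaf_ball","side");print([(q["score"],q["rect"]) for q in r])
E
```

```text
t 7.92 jig [-130.1   28.2   78.5] x-axis [-1.     0.001  0.002] F [-7.6  0.4  0.3] w -0.0003
[(0.96, [349.6, 199.6, 81.9, 41.2])]
```

{"name": "servo_tool", "arguments": {"steps": [[1,[-4,-9,0],0],[1,[-5,-10,0],0],[1,[-6,-10,0],0],[1,[-6,-10,0],0],[1,[-7,-9,0],0],[1,[-7,-9,0],0],[1,[-8,-8,0],0]]}}

```text
time_s: 8.6
tool_pos: [0.4225, -0.2839, 0.1448]
eef_rot: [-0.422, 1.998, -1.999]
ft_force: [-23.1, -2.2, 17.7]
gripper_width: -0.0001
```

```bash
python3 h.py
```

```text
t 8.6 jig [-90.7  28.  144.8] x-axis [-1.     0.004  0.007] F [-22.1   7.2  17.7] w -0.0001
```

```bash
python3 h.py; python3 - <<'E'
from cell import optics,env
from h import *
import cv2
im=optics.grab_frame("side");S=optics.camera_model("side")
r=optics.outline_of("leaf_ball","side");print([(q["score"],q["rect"]) for q in r])
c=cv2.resize(im[100:220,310:450],(700,600),interpolation=cv2.INTER_CUBIC)
for t in (.1,.2,.3,.4,.5,.6):
    u=(proj(S,j2w(Q,(66-187*np.cos(t+.315),30,60+187*np.sin(t+.315))))[0]-[310,100])*5;print(t,u.round())
    cv2.circle(c,tuple(int(v) for v in u),3,(0,0,255),1)
cv2.imwrite("pics/z6.png",c)
s=env.read_state();print(s["tau"].round(1),s["joint_positions"].round(2))
E
```

```text
t 8.6 jig [-90.7  28.  144.8] x-axis [-1.     0.004  0.007] F [-22.1   7.2  17.7] w -0.0001
[(0.76, [343.3, 188.2, 71.2, 63.0])]
0.1 [368. 398.]
0.2 [356. 371.]
0.3 [340. 346.]
0.4 [320. 323.]
0.5 [298. 302.]
0.6 [273. 283.]
[ -4.8 -40.1  -5.4 -39.2  -2.7  -3.2  -0.3] [ 0.78  0.1  -0.3   1.85  0.04  1.2  -0.69]
```

View pics/z6.png

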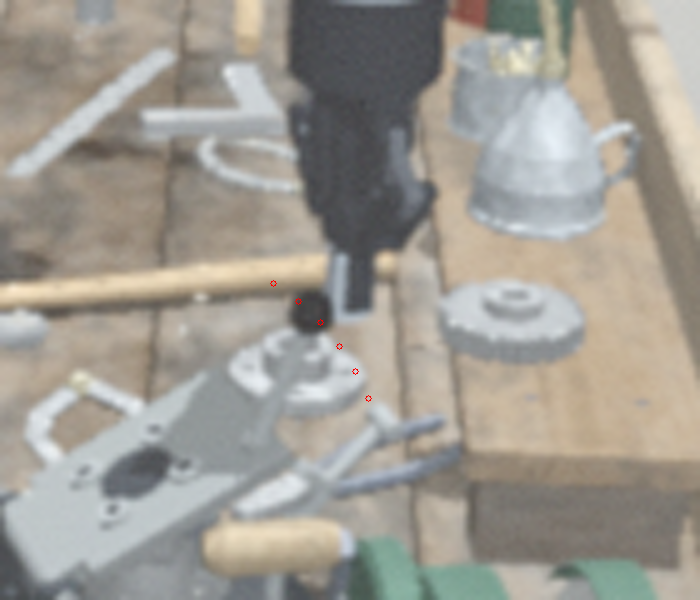

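{"name": "servo_tool", "arguments": {"steps": [[1,[4,4,0],0],[1,[2,5,0],0],[1,[0,0,0],0]]}}

```text
time_s: 8.95
tool_pos: [0.4174, -0.2869, 0.1348]
eef_rot: [-0.42, 1.997, -2.0]
ft_force: [-14.7, -4.9, 11.1]
gripper_width: -0.0001
```

```bash
python3 h.py;  python3 - <<'E'
from cell import optics,env
import cv2,numpy as np
im=optics.grab_frame("side").max(2)[150:175,362:385]
m=(im<60).astype(np.uint8);n,l,s,c=cv2.connectedComponentsWithStats(m);print(s.tolist(),(c+[362,150]).round(1).tolist())
E
```

```text
t 8.95 jig [-96.5  27.3 134.8] x-axis [-1.     0.004  0.005] F [-15.5   1.4  11.1] w -0.0001
[[0, 0, 23, 25, 575]] [[373.0, 162.0]]
```

{"name": "servo_tool", "arguments": {"steps": [[1,[1,-4,0],0],[1,[0,-6,0],0]]}}

```text
time_s: 9.17
tool_pos: [0.4196, -0.2849, 0.1446]
eef_rot: [-0.417, 1.995, -1.995]
ft_force: [-1.0, -0.4, -0.4]
gripper_width: 0.0
```

```bash
python3 h.py
```

```text
t 9.17 jig [-93.7  28.3 144.6] x-axis [-1.     0.001  0.   ] F [-1.1  0.  -0.4] w 0.0
```

{"name": "servo_tool", "arguments": {"steps": [[1,[-7,-9,0],0],[1,[-8,-9,0],0],[1,[-8,-8,0],0],[1,[-9,-8,0],0],[1,[-9,-7,0],0],[1,[-9,-7,0],0]]}}

```text
time_s: 9.67
tool_pos: [0.4674, -0.2639, 0.193]
eef_rot: [-0.417, 1.993, -1.994]
ft_force: [-0.3, -0.3, 0.5]
gripper_width: -0.0001
```

```bash
python3 h.py
```

```text
t 9.67 jig [-41.6  28.4 193. ] x-axis [-1. -0. -0.] F [-0.4 -0.1  0.5] w -0.0001
```

```bash
cat > ball.py <<'E'
from cell import optics
from h import *
import cv2
im=optics.grab_frame("side");S=optics.camera_model("side")
r=optics.outline_of("leaf_ball","side")
print([(round(q["score"],2),np.round(q["rect"],1).tolist()) for q in r])
g=im.max(2)
for t in np.arange(0,2.05,.1):
    P=j2w(Q,(66-187*np.cos(t+.315),30,60+187*np.sin(t+.315)))
    u=proj(S,P)[0].round().astype(int); print(round(t,1),u,int(g[u[1]-2:u[1]+3,u[0]-2:u[0]+3].mean()),end="; ")
E
python3 ball.py
```

```text
[(0.74, [336.7, 181.9, 55.0, 74.1])]
0.0 [386 185] 183; 0.1 [384 180] 194; 0.2 [381 174] 202; 0.3 [378 169] 186; 0.4 [374 165] 180; 0.5 [370 160] 161; 0.6 [365 157] 155; 0.7 [359 154] 109; 0.8 [353 151] 102; 0.9 [347 149] 150; 1.0 [340 148] 140; 1.1 [333 147] 147; 1.2 [325 148] 154; 1.3 [318 149] 140; 1.4 [310 150] 123; 1.5 [303 153] 198; 1.6 [295 156] 185; 1.7 [288 160] 165; 1.8 [282 164] 175; 1.9 [275 169] 149; 2.0 [270 175] 180;
```

```bash
python3 h.py; python3 ball.py | head -1; python3 - <<'E'
from cell import optics
import cv2
im=optics.grab_frame("side")
cv2.imwrite("pics/z7.png",cv2.resize(im[120:220,300:420],(720,600),interpolation=cv2.INTER_CUBIC))
E
```

```text
t 9.77 jig [-40.5  28.3 193.5] x-axis [-1.    -0.002 -0.002] F [-2.5  0.5  3.5] w -0.0002
[(0.79, [336.8, 182.0, 53.5, 75.0])]
```

{"name": "servo_tool", "arguments": {"steps": [[1,[-7,-2.5,0],0],[1,[-7,-2.5,0],0],[1,[-7,-2,0],0],[1,[-7.5,-2,0],0]]}}

```text
time_s: 10.25
tool_pos: [0.4907, -0.2543, 0.2041]
eef_rot: [-0.417, 1.994, -1.998]
ft_force: [-18.3, 4.3, 35.1]
gripper_width: 0.0
```

```bash
python3 h.py; python3 ball.py
```

```text
t 10.25 jig [-16.3  27.8 204.1] x-axis [-1.     0.003  0.002] F [-15.1  11.2  35.1] w 0.0
[(0.95, [332.3, 181.9, 50.4, 74.6]), (0.4, [341.1, 213.1, 28.9, 18.8])]
0.0 [386 185] 183; 0.1 [384 180] 194; 0.2 [381 174] 202; 0.3 [378 169] 186; 0.4 [374 165] 180; 0.5 [370 160] 161; 0.6 [365 157] 155; 0.7 [359 154] 214; 0.8 [353 151] 158; 0.9 [347 149] 69; 1.0 [340 148] 138; 1.1 [333 147] 147; 1.2 [325 148] 154; 1.3 [318 149] 139; 1.4 [310 150] 123; 1.5 [303 153] 198; 1.6 [295 156] 185; 1.7 [288 160] 166; 1.8 [282 164] 175; 1.9 [275 169] 149; 2.0 [270 175] 180;
```

{"name": "servo_tool", "arguments": {"steps": [[1,[-7.6,-3.2,0],0],[1,[-7.7,-2.8,0],0],[1,[-7.7,-2,0],0],[1,[-7.8,-1.7,0],0]]}}

```text
time_s: 10.68
tool_pos: [0.5211, -0.2412, 0.2145]
eef_rot: [-0.413, 1.991, -1.996]
ft_force: [-7.7, 2.3, 25.7]
gripper_width: -0.0001
```

```bash
python3 h.py; python3 ball.py
```

```text
t 10.68 jig [ 16.7  27.6 214.5] x-axis [-1.     0.001 -0.002] F [-6.2  5.2 25.7] w -0.0001
[(0.9, [332.1, 179.7, 44.5, 75.5])]
0.0 [386 185] 183; 0.1 [384 180] 194; 0.2 [381 174] 202; 0.3 [378 169] 186; 0.4 [374 165] 180; 0.5 [370 160] 161; 0.6 [365 157] 155; 0.7 [359 154] 214; 0.8 [353 151] 184; 0.9 [347 149] 150; 1.0 [340 148] 93; 1.1 [333 147] 79; 1.2 [325 148] 154; 1.3 [318 149] 140; 1.4 [310 150] 123; 1.5 [303 153] 198; 1.6 [295 156] 185; 1.7 [288 160] 166; 1.8 [282 164] 175; 1.9 [275 169] 149; 2.0 [270 175] 180;
```

{"name": "servo_tool", "arguments": {"steps": [[1,[-7.9,-1.4,0],0],[1,[-7.9,-1.1,0],0],[1,[-8,-0.8,0],0],[1,[-8,-0.5,0],0],[1,[-8,-0.2,0],0]]}}

```text
time_s: 11.2
tool_pos: [0.5593, -0.2255, 0.2186]
eef_rot: [-0.41, 1.988, -1.996]
ft_force: [-0.5, 0.1, 20.4]
gripper_width: -0.0001
```

```bash
python3 h.py; python3 ball.py | tail -1 | cut -c 150-
```

```text
t 11.2 jig [ 58.   26.6 218.6] x-axis [-1.     0.001 -0.005] F [-0.4  0.3 20.4] w -0.0001
4; 0.8 [353 151] 184; 0.9 [347 149] 150; 1.0 [340 148] 140; 1.1 [333 147] 148; 1.2 [325 148] 130; 1.3 [318 149] 70; 1.4 [310 150] 124; 1.5 [303 153] 198; 1.6 [295 156] 185; 1.7 [288 160] 166; 1.8 [282 164] 176; 1.9 [275 169] 150; 2.0 [270 175] 180;
```

{"name": "servo_tool", "arguments": {"steps": [[1,[-8,0.3,0],0],[1,[-8,0.6,0],0],[1,[-8,1,0],0],[1,[-8,1.3,0],0],[1,[-8,1.6,0],0]]}}

```text
time_s: 11.72
tool_pos: [0.5944, -0.209, 0.2108]
eef_rot: [-0.415, 1.993, -1.995]
ft_force: [-0.4, 0.0, 0.8]
gripper_width: -0.0
```

```bash
python3 h.py; python3 ball.py | tail -1 | cut -c 190-
```

```text
t 11.72 jig [ 96.8  27.7 210.8] x-axis [-1.     0.001 -0.002] F [-0.3  0.2  0.8] w -0.0
 1.0 [340 148] 140; 1.1 [333 147] 148; 1.2 [325 148] 155; 1.3 [318 149] 140; 1.4 [310 150] 144; 1.5 [303 153] 70; 1.6 [295 156] 181; 1.7 [288 160] 166; 1.8 [282 164] 175; 1.9 [275 169] 150; 2.0 [270 175] 181;
```

```bash
python3 h.py; python3 ball.py | tail -1 | cut -c 210-
```

```text
t 11.82 jig [ 96.6  29.  208.8] x-axis [-1.    -0.001  0.001] F [-1.   0.4 -0.9] w 0.0001
1.1 [333 147] 148; 1.2 [325 148] 155; 1.3 [318 149] 140; 1.4 [310 150] 147; 1.5 [303 153] 124; 1.6 [295 156] 117; 1.7 [288 160] 166; 1.8 [282 164] 176; 1.9 [275 169] 150; 2.0 [270 175] 180;
```

{"name": "servo_tool", "arguments": {"steps": [[1,[0,0,0],0],[1,[0,0,0],0],[1,[0,0,0],0],[1,[0,0,0],0],[1,[0,0,0],0],[1,[0,0,0],0]]}}

```text
time_s: 12.42
tool_pos: [0.5934, -0.2089, 0.2101]
eef_rot: [-0.417, 1.994, -1.994]
ft_force: [0.2, 0.7, 0.3]
gripper_width: 0.0001
```

```bash
python3 h.py; python3 ball.py | tail -1 | cut -c 210-
```

```text
t 12.42 jig [ 95.9  28.1 210.1] x-axis [-1.     0.001 -0.   ] F [0.5 0.5 0.3] w 0.0001
1.1 [333 147] 148; 1.2 [325 148] 155; 1.3 [318 149] 140; 1.4 [310 150] 147; 1.5 [303 153] 134; 1.6 [295 156] 111; 1.7 [288 160] 166; 1.8 [282 164] 176; 1.9 [275 169] 150; 2.0 [270 175] 181;
```

{"name": "servo_tool", "arguments": {"steps": [[1,[9,0,0],0],[1,[0,9,0],0],[1,[0,9,0],0],[1,[-6,0,0],0],[1,[-6,0,0],0],[1,[-6,0,0],0],[1,[-6,2,0],0],[1,[-6,2,0],0]]}}

```text
time_s: 13.18
tool_pos: [0.6139, -0.1998, 0.1881]
eef_rot: [-0.417, 1.993, -1.994]
ft_force: [0.1, 0.6, 0.0]
gripper_width: -0.0003
```

```bash
python3 h.py; python3 ball.py | tail -1 | cut -c 210-;python3 ball.py | cut -c 210-
```

```text
t 13.18 jig [118.3  28.3 188.1] x-axis [-1.    -0.    -0.001] F [0.3 0.5 0. ] w -0.0003
1.1 [333 147] 149; 1.2 [325 148] 155; 1.3 [318 149] 140; 1.4 [310 150] 124; 1.5 [303 153] 125; 1.6 [295 156] 169; 1.7 [288 160] 70; 1.8 [282 164] 174; 1.9 [275 169] 150; 2.0 [270 175] 181; 

1.1 [333 147] 149; 1.2 [325 148] 155; 1.3 [318 149] 140; 1.4 [310 150] 123; 1.5 [303 153] 123; 1.6 [295 156] 169; 1.7 [288 160] 166; 1.8 [282 164] 83; 1.9 [275 169] 137; 2.0 [270 175] 181;
```

{"name": "servo_tool", "arguments": {"steps": [[1,[10,-15,0],0],[1,[23,0,11],0],[1,[23,0,12],0],[1,[23,0,12],0],[1,[23,0,12],0],[1,[23,0,12],0],[1,[23,0,12],0],[1,[23,0,12],0],[1,[23,0,12],0],[1,[0,0,0],0]]}}

```text
time_s: 14.22
tool_pos: [0.4679, -0.3714, 0.2046]
eef_rot: [-0.411, 1.997, -2.003]
ft_force: [1.2, -0.3, 0.2]
gripper_width: -0.0001
```

```bash
python3 h.py; python3 ball.py | cut -c 210-; python3 - <<'E'
from cell import optics
from h import *
im=optics.grab_frame("top");r=optics.outline_of("lever_tip","top");print([(q["score"],q["rect"]) for q in r])
T=optics.camera_model("top");S=optics.camera_model("side")
for a in(0,.6,1.2): print(proj(T,j2w(Q,(75*np.sin(a-.6),-69,22+75*np.cos(a-.6)))),proj(S,j2w(Q,(75*np.sin(a-.6),-69,22+75*np.cos(a-.6)))))
E
```

```text
t 14.22 jig [-84.3 -70.4 204.6] x-axis [-1.     0.009  0.002] F [ 1.  -0.7  0.2] w -0.0001

1.1 [333 147] 147; 1.2 [325 148] 154; 1.3 [318 149] 139; 1.4 [310 150] 123; 1.5 [303 153] 198; 1.6 [295 156] 185; 1.7 [288 160] 164; 1.8 [282 164] 175; 1.9 [275 169] 147; 2.0 [270 175] 77; 
[]
[[356.67448002 220.94304716]] [[345.86369151 183.93835898]]
[[351.29271712 206.03337665]] [[331.44538023 181.97408289]]
[[345.43552526 193.11338141]] [[316.59810011 188.60892938]]
```

{"name": "servo_tool", "arguments": {"steps": [[1,[0,28,-3],0],[1,[0,30,0],0],[1,[0,30,0],0],[1,[0,30,0],0],[1,[0,30,0],0],[1,[0,22,0],0],[1,[0,8,0],0],[1,[-6,0,0],0],[1,[-5,0,0],0],[1,[-3,0,0],0]]}}

```text
time_s: 15.25
tool_pos: [0.4873, -0.3566, 0.0271]
eef_rot: [-0.416, 1.99, -1.994]
ft_force: [-0.6, 0.4, 0.4]
gripper_width: 0.0003
```

```bash
python3 h.py
```

```text
t 15.25 jig [-60.5 -64.5  27.1] x-axis [-1.    -0.001 -0.002] F [-0.4  0.6  0.4] w 0.0003
```

{"name": "servo_tool", "arguments": {"steps": [[1,[-6,0,2],0],[1,[-7,0,0],0],[1,[-7,0,0],0],[1,[-7,0,0],0],[1,[-7,0,0],0],[1,[-7,0,0],0],[1,[-7,0,0],0]]}}

```text
time_s: 15.83
tool_pos: [0.5302, -0.3404, 0.0262]
eef_rot: [-0.416, 1.993, -1.996]
ft_force: [-4.2, -3.7, 5.0]
gripper_width: 0.0
```

```bash
python3 h.py
```

```text
t 15.83 jig [-14.7 -66.9  26.2] x-axis [-1.     0.001 -0.   ] F [-5.3 -1.7  5. ] w 0.0
```

{"name": "servo_tool", "arguments": {"steps": [[1,[-6,0,0],0],[1,[-6,0,0],0],[1,[-5,0,0],0],[1,[-4,0,0],0],[1,[-3,0,0],0]]}}

```text
time_s: 16.25
tool_pos: [0.551, -0.33, 0.0247]
eef_rot: [-0.419, 1.995, -1.995]
ft_force: [-5.8, -2.1, -0.5]
gripper_width: -0.0001
```

```bash
python3 h.py
```

```text
t 16.25 jig [  8.5 -65.7  24.7] x-axis [-1.     0.001  0.002] F [-6.2  0.4 -0.5] w -0.0001
```

{"name": "servo_tool", "arguments": {"steps": [[1,[-3,0,0],0],[1,[-3,0,0],0],[1,[0,0,0],0]]}}

```text
time_s: 16.5
tool_pos: [0.5542, -0.3285, 0.0245]
eef_rot: [-0.422, 1.998, -1.997]
ft_force: [-12.4, -3.7, 3.4]
gripper_width: -0.0003
```

```bash
python3 h.py
```

```text
t 16.5 jig [ 12.  -65.6  24.5] x-axis [-1.     0.002  0.005] F [-12.8   1.6   3.4] w -0.0003
```

{"name": "servo_tool", "arguments": {"steps": [[1,[-3,0,0],0],[1,[-2,0,0],0],[1,[0,0,0],0]]}}

```text
time_s: 16.75
tool_pos: [0.5545, -0.3285, 0.0242]
eef_rot: [-0.427, 2.003, -2.0]
ft_force: [-26.5, -4.4, 12.9]
gripper_width: -0.0
```

```bash
python3 h.py
```

```text
t 16.75 jig [ 12.3 -65.8  24.2] x-axis [-1.     0.005  0.012] F [-26.    6.6  12.9] w -0.0
```

{"name": "servo_tool", "arguments": {"steps": [[1,[8,0,0],0],[1,[10,0,2],0],[1,[0,-30,3],0],[1,[0,-35,0],0],[1,[0,-35,0],0],[1,[0,-30,0],0],[1,[28,0,25],0],[1,[28,0,25],0],[1,[28,0,25],0],[1,[28,0,25],0]]}}

```text
time_s: 17.58
tool_pos: [0.4849, -0.4748, 0.1558]
eef_rot: [-0.417, 1.991, -1.994]
ft_force: [0.6, -1.1, 0.5]
gripper_width: 0.0001
```

{"name": "servo_tool", "arguments": {"steps": [[1,[25,0,25],0],[1,[25,0,25],0],[1,[25,0,25],0],[1,[0,0,0],0],[1,[0,0,0],0]]}}

```text
time_s: 18.0
tool_pos: [0.4444, -0.5748, 0.1545]
eef_rot: [-0.414, 1.996, -1.997]
ft_force: [0.4, 0.9, 0.3]
gripper_width: 0.0002
```

```bash
python3 h.py; python3 - <<'E'
import cv2
from cell import optics
s=optics.grab_frame("side");t=optics.grab_frame("top")
a=cv2.resize(s[130:240,260:400],(400,314),interpolation=cv2.INTER_CUBIC);b=cv2.resize(t[165:275,270:410],(400,314),interpolation=cv2.INTER_CUBIC)
n=t[130:330,180:480];n=cv2.resize(n,(400,267))
sa=cv2.resize(s[90:290,200:500],(400,267))
cv2.imwrite("pics/fin.png",cv2.vconcat([cv2.hconcat([a,b]),cv2.hconcat([sa,n])]))
old=cv2.imread("pics/a_top.png")
E
```

```text
t 18.0 jig [-187.4 -247.2  154.5] x-axis [-1.     0.004 -0.   ] F [0.7 0.6 0.3] w 0.0002
```

View pics/fin.png

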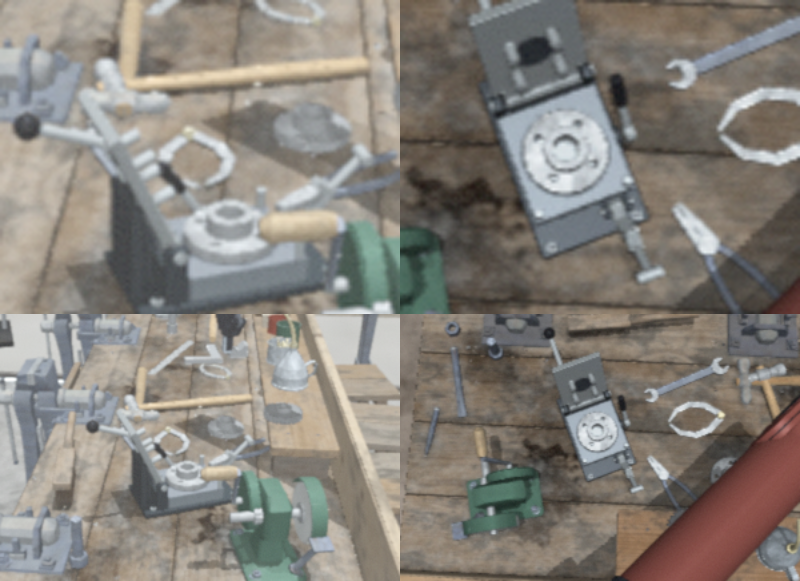

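```bash
python3 -c "
from cell import env
print(env.close_job())"
```

```text
the job is handed in; nothing more can be done
None
```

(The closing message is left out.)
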